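# Weigh a jar of beads on the craft table's beam scale

## Robot

A 6-joint arm with a two-finger parallel gripper is mounted at the origin on the work surface. World frame = base frame: x ahead of the robot, y to its left, z up, the work surface at z = 0. Lengths are in m, angles in rad, forces in N, time in s.
With the tool pointing down it reaches from about 0.375 to 0.9 m from the base axis. Payload 3.1 kg.
Tool frame: the origin (TCP) lies at the very end of the fingers, on their centre line; the grasp point (between the pads) lies 19 mm behind it (manip.pinch_z is the distance from the TCP to the grasp point, in m); z points along the fingers, y is the line along which they close (so a half turn about z gives the same grasp; the last joint's range is limited). The gripper opens to 85 mm and grips with 20 to 120 N. Pads are 22 mm wide; open, the fingers measure 114 mm over their backs; the gripper's body (76 mm by 85 mm) begins 54 mm behind the grasp point. The pads swing forward as they close: fully open they stand 13 mm farther back than shut.
Start: joints at [1.159, 0.527, 1.433, -0, 1.181, -0.178], TCP at [0.145, 0.608, 0.231] pointing down, gripper open.
Joint ranges: [-3.08, 3.08], [-0.75, 2.2], [0.22, 2.44], [-1.43, 4.57], [0, 2.65], [-2.85, 2.85]. Speed limits (rad/s): [2.79, 2.79, 3.14, 3.14, 3.14, 3.14].

## Interface

Orientations are given as a unit quaternion [x, y, z, w].
In Python, from station import manip gives the robot as it stands.
- The arm moves only by the tool servo_tool, never from a script. Its argument "commands" is one flat list of numbers, 7 for each row, row after row: the shift along the tool's x, y, z each as a share of 500 mm, from -1 to 1, then the turn, a rotation vector about the tool's x, y, z each as a share of 360 degrees, from -1 to 1, then the opening, from -1 (shut) to 1 (fully open). In form: [dx, dy, dz, rx, ry, rz, claw, dx, dy, dz, rx, ry, rz, claw, ...]. A call has 1 to 12 rows; each row shifts and turns the commanded pose from where the row before left it, along the tool's axes as they then stand; what a row does not reach is not made up. A row lasts 1/12 s, in which the tool goes at most 41.7 mm and 7.16 degrees, less where a joint would pass 70% of its speed; a pose out of reach is approached as far as the arm can. A call with a number of a shift or a turn outside -1 to 1 is refused whole. A call with a gripper value outside its range is refused whole. The fingers move at their own pace and stop on an object; "force" is the grip in N (left out, the last holds). Time passes only in rows, so rows that do not move let the fingers close. It gives the time, the measured TCP pose, the force, the opening and the grip force at its end, in the units of the state.
- manip.sense(): the state, without advancing time (a new reading comes with each control period).
- manip.snapshot(name): name is "scene" or "top"; returns a dict with "img" (420x560x3 uint8, red, green, blue), "mtx" (3x3 intrinsics, pixels), "distortion" ([k1, k2, p1, p2, k3] as OpenCV has them; the pictures are not rectified), "world_to_cam" (4x4, takes a point from world to camera coordinates). Camera axes: x right, y up, looking along -z (the intrinsics and any distortion apply to the point x, -y, -z); pixel columns grow to the right and rows downward; lengths in m; the calibration is good to about 2 mm. A picture is of the moment at which its call begins. There is no depth.
- manip.sign_off(): hands the job in; it is judged then, once.
Trained networks look in a picture, given as the dict that the camera call returned (one of the last four; its "shot" number tells which), for a name from the list of things; names that differ only in an ending like _2 or _b are one class to them, and where a whole thing is asked for, a point or a joint stands for the part that bears it (a point fixed in the world has none). Each returns a list of dicts, best first, with "conf" (0 to 1); they miss things now and then, are a little off and sometimes report something else, mostly with a low value. They report only what shows in the picture. A call takes as long as a camera call. They do not tell look-alikes from the thing itself.
- manip.look_for(picture, query): "box" ([left, top, width, height] in pixels, round what is visible of it).
- manip.silhouettes(picture, query): "pixels" (420x560 bool, what is visible of it) and "box" ([left, top, width, height] in pixels, round what is visible of it).
The state is a dict: "t": time; "q": joint angles; "qd": joint speeds; "tau": joint torques, N m; "tcp_pos": TCP position; "tool_rot": TCP orientation; "force": force on the tool from outside, world axes, zero at the start; "ft_torque": the same for the moment, N m; "finger_gap": opening from 0.0 (shut) to 1.0 (fully open); "gripper_force": force on a finger pad.
Only numpy, scipy, OpenCV 4.12 (cv2) and the standard library are available. Lean on these libraries where they do the work, as an engineer would, in place of code of your own. Each camera call takes 0.05 s, during which the arm holds its last target. There are 200 camera calls.

## Task

Weigh the squat lidded jar: set it upright in the scale's dish, gently and without dropping it, and let go. Then slide the poise out along the notched beam by pushing it lightly with the fingertips, never pinching it or forcing the beam, until the pointer comes to rest level with the line on the gate. Finish with the jar still standing in the dish and leave the other things on the table where they are.

Things in the scene. Friction and masses are not known exactly. Their poses are not given: they have to be found in the camera images.
- scale: Fixed grey metal beam scale. Origin on the table under the pivot, y along the beam from pivot to pointer, x across it, z up. Base slab 110 x 415 x 14 mm, y -77 to 338. Pivot 130 mm above the table between two posts of that height; gate post at y = 323 mm, 179 mm high. Dish over y = -110 mm; the poise runs from y = 68 to 228 mm.
- beam: Notched steel beam with dish, pointer and poise; origin at the pivot, y along it to the pointer. Bar 8 mm thick, 18 mm tall; its toothed top edge is 11 mm above the pivot. Tilts about x up to 0.07 rad each way; left alone it settles in about 1 s. Empty, it rests pointer down; with the jar in and the poise near the pivot, pointer up at its stop.
- dish (a point): Centre of the inner floor of the round aluminium dish fixed on the short arm: floor radius 37 mm, rim 6 mm above the floor, outer radius 45 mm. 17 mm above the pivot (147 mm above the table) when level, 8 mm higher or lower at the stops; a few newtons push it down to its lower stop.
- poise_top (a point): Centre of the top of the poise, the dark steel slider on the long arm: a tab 26 mm across the beam (x), 22 mm along it (y), 56 mm tall over the beam (its top 67 mm above the pivot when level), a round weight 38 mm across hanging below; 0.3 kg. Rises and falls with the beam by up to 16 mm.
- poise (a joint): Poise position along the beam in m: 0 at the innermost notch (68 mm from the pivot), 0.160 at the outermost; 21 notches 8 mm apart; starts in the first three. A sprung detent holds it; about 4 N moves it over a tooth and it snaps into the next notch. Each notch outward lowers the resting pointer 8 to 9 mm (off the stops); the best one leaves it within 4.5 mm.
- pointer_tip (a point): Middle of the end of the pointer, the thin dark blade (6 mm tall) at the outer end of the beam, 302 mm from the pivot. At the beam's upper and lower stops it stands 21 mm above and 21 mm below the middle of the gate line, which can serve to check a reading.
- gate_mark (a point): Middle of the black line (6 mm tall) across the white index plate on the gate post, just beyond the pointer's end, at the height of the pivot (130 mm above the table). z up. The pointer is centred when its end is at this height.
- jar: The squat round clear jar with a white lid, 54 mm across, 75 mm tall, lid 48 mm across over the top 16 mm; 0.24 to 0.42 kg. Origin at the centre of its underside.
- bottle: Taller white bottle, 48 mm across, 150 mm tall, near the jar. To be left alone. Origin at the centre of its underside.
- mug: White mug, 76 mm across, 90 mm tall. To be left alone. Origin at the centre of its underside.
- tape: Roll of tape lying flat, 70 mm across, 19 mm high. To be left alone. Origin at the centre of its underside.
- marker1: Black marker lying on the table, 140 mm long along its x axis, 13 mm thick. To be left alone. Origin in its underside near the middle.
- marker2: Another such marker, to be left alone.
- card: Small pad of paper, 100 x 70 x 12 mm, lying on the table. To be left alone.
Mind the look-alikes: they are no part of the job. There is more than one size of the jar; the job needs the smallest.

How it is judged:
On the way, in this order (a step that is already met when the one before it is completed fails the run):
1. the jar stands in the dish, released (horizontal distance between jar and dish below 0.017 m and angle between jar's own z axis and vertical below 0.12 rad and contact force between jar and beam above 1 N and contact force between the fingers and jar below 0.1 N), for 0.3 s.
2. with the jar in the dish, the pointer rests level with the line, the beam untouched (all of step 1 and z of pointer_tip in the frame of gate_mark between -0.006 and 0.006 m and angular speed of beam below 0.03 rad/s and contact force between the fingers and beam below 0.1 N), for 0.3 s.
At the end, for the whole second after the job is handed in: The jar stands upright in the dish (within 17 mm of its centre, tilt under 0.12 rad), let go and at rest, and the pointer tip rests within 6 mm of the middle of the gate line with the beam still and untouched (all of step 2 and linear speed of jar below 0.02 m/s).
It fails at once if the poise is pinched or the beam forced: fingers press on beam or poise with more than 15 N (contact force between the fingers and beam above 15 N).
It fails at once if the jar is dropped or pressed hard on the dish: more than 25 N (contact force between jar and beam above 25 N).
It fails at once if another thing on the table is moved by more than 30 mm (distance of any of bottle, mug, tape, marker1, marker2, card from where it was at the start of the episode above 0.03 m).
It also fails if it takes over 72 s, if anything falls off the work surface, if the arm or the gripper's body presses on something with over 40 N, if the wrist force passes 120 N, or if a joint passes its speed limit or range.

## Working session

There is one attempt and no reset: what is moved stays moved. The work goes in short steps, Python scripts to look and compute and a tool call to move; the robot and the scene stay as the last step left them, time stands still between calls to the robot, and variables do not carry over. Pictures are saved under pics/ and viewed, at most 10 in all, crops included, and the job is handed in when it is done.

Besides the shell and the picture viewer there is one more tool, called after ">>>" as a command line: name --argument value ..., lists and objects as JSON in quotes. servo_tool: Moves the arm, as the interface text tells. Its arguments: {"type":"object","properties":{"commands":{"type":"array"},"force":{"type":"number"}},"required":["commands"]}

```bash
ls; mkdir -p pics; cat > h.py <<'E'
import numpy as np, cv2
from station import manip
def rays(s,px):
    M=np.array(s["world_to_cam"]);u=cv2.undistortPoints(np.array(px,float).reshape(-1,1,2),np.array(s["mtx"]),np.array(s["distortion"])).reshape(-1,2)
    d=np.c_[u[:,0],-u[:,1],-np.ones(len(u))]@M[:3,:3]
    return -M[:3,:3].T@M[:3,3],d
def at_z(s,px,z):
    o,d=rays(s,px);return o+d*((z-o[2])/d[:,2])[:,None]
def proj(s,P):
    P=np.atleast_2d(np.array(P,float));M=np.array(s["world_to_cam"]);c=P@M[:3,:3].T+M[:3,3]
    c=c*[1,-1,-1];return cv2.projectPoints(c,np.zeros(3),np.zeros(3),np.array(s["mtx"]),np.array(s["distortion"]))[0].reshape(-1,2)
E
python3 - <<'E'
from h import *
np.set_printoptions(precision=4,suppress=True)
print(manip.sense())
for n in("scene","top"):
    s=manip.snapshot(n);cv2.imwrite(f"pics/{n}0.png",s["img"][:,:,::-1])
    print(n,rays(s,[[280,210]]))
    for q in("jar","scale","beam","dish","poise_top","pointer_tip","gate_mark","bottle","mug"):
        print(q,[(np.round(b["box"]).tolist(),round(b["conf"],2)) for b in manip.look_for(s,q)[:4]])
E
```

```text
pics
{'t': 0.0, 'q': array([ 1.1585,  0.5285,  1.4339, -0.    ,  1.1814, -0.1785]), 'qd': array([-0.002 ,  0.0015,  0.0016, -0.0013, -0.0009, -0.001 ]), 'tau': array([  0.001 , -44.234 , -17.8034,  -0.0002,   0.0084,  -0.    ]), 'tcp_pos': array([0.1445, 0.6073, 0.2303]), 'tool_rot': array([ 0.1166,  0.9932, -0.001 , -0.0003]), 'force': array([-0.4108,  0.021 , -0.3729]), 'ft_torque': array([-0.0225,  0.0032, -0.0611]), 'gripper_force': 0.0, 'finger_gap': 0.9981952048214908}
scene (array([0.8219, 0.2134, 0.9587]), array([[-0.3952, -0.3122, -0.8641]]))
jar [([145.0, 142.0, 33.0, 39.0], 0.92), ([190.0, 157.0, 25.0, 25.0], 0.86), ([219.0, 175.0, 30.0, 44.0], 0.59)]
scale [([202.0, 202.0, 201.0, 169.0], 0.65), ([160.0, 110.0, 34.0, 42.0], 0.43)]
beam [([204.0, 204.0, 178.0, 129.0], 0.72)]
dish [([205.0, 206.0, 174.0, 130.0], 0.69)]
poise_top [([281.0, 256.0, 18.0, 31.0], 0.62)]
pointer_tip [([203.0, 201.0, 179.0, 133.0], 0.88)]
gate_mark [([201.0, 206.0, 205.0, 171.0], 0.78)]
bottle [([156.0, 180.0, 21.0, 43.0], 0.57)]
mug [([159.0, 108.0, 33.0, 45.0], 0.7), ([282.0, 255.0, 18.0, 36.0], 0.32)]
top (array([ 0.2802, -0.0979,  1.2427]), array([[ 0.1548, -0.0097, -0.9879]]))
jar [([308.0, 192.0, 34.0, 36.0], 0.89), ([399.0, 174.0, 42.0, 36.0], 0.77), ([367.0, 205.0, 28.0, 25.0], 0.67)]
scale [([101.0, 145.0, 216.0, 72.0], 0.83), ([145.0, 144.0, 176.0, 44.0], 0.29)]
beam []
dish [([132.0, 141.0, 184.0, 44.0], 0.62)]
poise_top [([210.0, 159.0, 23.0, 25.0], 0.52)]
pointer_tip [([126.0, 142.0, 195.0, 47.0], 0.95)]
gate_mark [([104.0, 141.0, 212.0, 76.0], 0.67), ([360.0, 147.0, 23.0, 26.0], 0.27)]
bottle [([358.0, 146.0, 27.0, 28.0], 0.89), ([270.0, 235.0, 52.0, 24.0], 0.58)]
mug [([418.0, 216.0, 51.0, 33.0], 0.55)]
```

```bash
python3 - <<'E'
import cv2
a=cv2.imread("pics/scene0.png")[95:385,125:425];b=cv2.imread("pics/top0.png")[120:290,90:490]
cv2.imwrite("pics/c1.png",cv2.resize(a,None,fx=2,fy=2,interpolation=cv2.INTER_CUBIC))
cv2.imwrite("pics/c2.png",cv2.resize(b,None,fx=2,fy=2,interpolation=cv2.INTER_CUBIC))
E
```

```text
(no output)
```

View pics/c1.png

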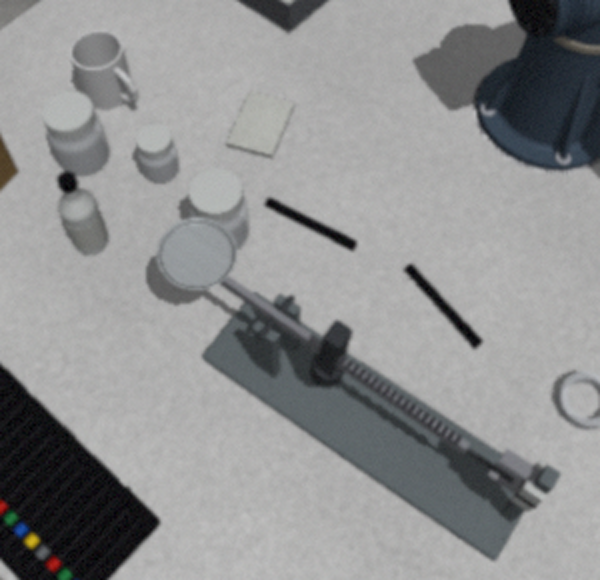

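View pics/c2.png

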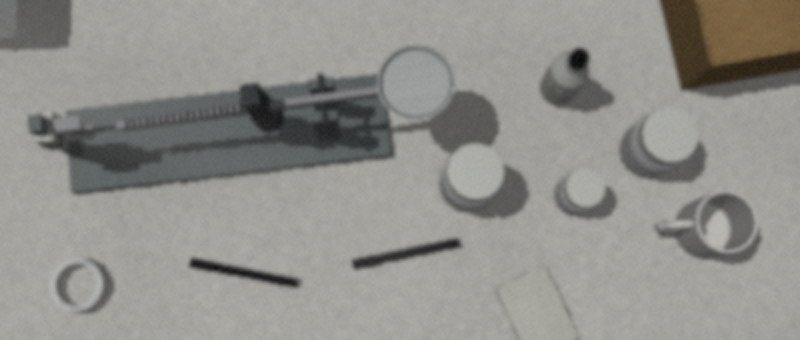

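The small jar's lid is at top px ≈(383,214) and scene ≈(202,164). The dish is at top (298,161) and scene (224,222), and the poise sits near the pivot. Next I'll fit the scale pose and the jar position.

```bash
cat > fit.py <<'E'
from h import *
from scipy.optimize import least_squares
np.set_printoptions(precision=4,suppress=True)
S=manip.snapshot("scene");T=manip.snapshot("top")
c1=lambda x,y:(125+x/2,95+y/2)
c2=lambda x,y:(90+x/2,120+y/2)
# scale-frame points (tilt a: pointer down positive) 
obs=[(S,(-.055,.338,.014),c1(497,559)),(S,(.055,.338,.014),c1(560,478)),(S,(-.055,-.077,.014),c1(204,356)),
 (T,(-.055,.338,.014),c2(74,192)),(T,(-.055,-.077,.014),c2(393,156)),(S,(0,-.11,.161),c1(198,253)),(T,(0,-.11,.161),c2(416,82))]
def w(p,P):
    c,s=np.cos(p[2]),np.sin(p[2]);x,y,z=P;return (p[0]+c*x-s*y,p[1]+s*x+c*y,z)
def run(flip):
    def r(p): return np.concatenate([proj(s,w(p,(flip*P[0],P[1],P[2])))[0]-o for s,P,o in obs])
    best=min((least_squares(r,(.5,.2,y),loss="soft_l1") for y in(0,1.57,3.14,-1.57)),key=lambda k:k.cost)
    return best,r(best.x)
for f in(1,-1):
    b,res=run(f);print(f,b.cost,b.x,"\n",res.reshape(-1,2))
    print("dish",w(b.x,(0,-.11,.155)),"poise0",w(b.x,(0,.068,.197)),"out",w(b.x,(0,.228,.197)))
print("jar T",at_z(T,[c2(586,187)],.075),"S",at_z(S,[c1(155,138)],.075))
for s in(S,T):
    for m in manip.silhouettes(s,"jar"):
        b=m["box"];c=cv2.minEnclosingCircle(np.argwhere(m["pixels"])[:,::-1].astype(np.float32));print(b,m["conf"],c)
# jar model projection: bottom circle+top lid circle hull centroid vs silhouette
def hull(s,p):
    a=np.linspace(0,6.28,40);pts=[(p[0]+r*np.cos(t),p[1]+r*np.sin(t),z) for r,z in((.027,0),(.027,.055),(.024,.075)) for t in a]
    m=np.zeros((420,560),np.uint8);cv2.fillConvexPoly(m,cv2.convexHull((proj(s,pts)*16).astype(np.int32)),1,shift=4);return m>0
p0=at_z(T,[c2(586,187)],.075)[0,:2]
for s,n in((S,"S"),(T,"T")):
    ms=manip.silhouettes(s,"jar");h=hull(s,p0)
    m=max(ms,key=lambda m:(m["pixels"]&h).sum())["pixels"]
    best=max(((hull(s,q)&m).sum()/(hull(s,q)|m).sum(),*q) for q in ((p0[0]+i*.002,p0[1]+j*.002) for i in range(-8,9) for j in range(-8,9)))
    print(n,best)
for q in("marker1","card","bottle","mug","tape"):
    print(q,[(at_z(T,[(b["box"][0]+b["box"][2]/2,b["box"][1]+b["box"][3]/2)],0.01)[0,:2],round(b["conf"],2)) for b in manip.look_for(T,q)[:3]])
E
python3 fit.py
```

```text
1 191.90616485518507 [ 0.553  -0.0442  0.0948] 
 [[ 22.256  -40.0086]
 [-32.6357  41.472 ]
 [ 24.0247 -32.9868]
 [ -2.4831   0.4908]
 [ -0.5433  -0.8197]
 [ -2.5379  -0.4997]
 [  0.4781  -0.7466]]
dish (np.float64(0.563402549021988), np.float64(-0.15371515896408902), 0.155) poise0 (np.float64(0.5465484115335363), np.float64(0.02348511769912718), 0.197) out (np.float64(0.5313986250270627), np.float64(0.1827662652615687), 0.197)
-1 97.98980477217063 [ 0.548  -0.0417  0.0969] 
 [[  1.26    -0.3034]
 [ -7.0917  -0.7367]
 [ -0.9663  -0.8246]
 [ -6.4012 -39.1165]
 [ -6.7341 -40.4083]
 [ -0.2271  -1.2574]
 [ -0.5508   1.2937]]
dish (np.float64(0.5586738037332805), np.float64(-0.15121095443132182), 0.155) poise0 (np.float64(0.5414610850380763), np.float64(0.025954850156131727), 0.197) out (np.float64(0.525988978345758), np.float64(0.18520501158305627), 0.197)
jar T [[ 0.4481 -0.3586  0.075 ]] S [[ 0.4458 -0.3529  0.075 ]]
[192.5, 154.5, 23.2, 24.8] 0.8 ((202.5, 171.0), 14.430970191955566)
[220.4, 178.8, 32.5, 38.5] 0.79 ((236.19564819335938, 198.8913116455078), 20.592571258544922)
[142.7, 14
[... 156 characters left out ...]
.0, 203.8, 28.6, 21.9] 0.81 ((379.69708251953125, 214.8211669921875), 12.882771492004395)
[306.8, 193.6, 37.1, 34.2] 0.61 ((325.5, 208.5), 18.179758071899414)
S (np.float64(0.8318739054290718), np.float64(0.44213483929508957), np.float64(-0.3606019009876117))
T (np.float64(0.8079847908745247), np.float64(0.44813483929508957), np.float64(-0.3586019009876117))
marker1 [(array([0.3583, 0.0634]), 0.85), (array([ 0.3762, -0.1408]), 0.75), (array([ 0.4042, -0.5209]), 0.48)]
card [(array([ 0.2978, -0.3015]), 0.97), (array([0.3508, 0.2781]), 0.28)]
bottle [(array([ 0.6015, -0.3514]), 0.77)]
mug [(array([ 0.4088, -0.5232]), 0.9)]
tape [(array([0.3483, 0.278 ]), 0.69), (array([0.5678, 0.0422]), 0.54)]
```

```bash
python3 - <<'E'
s=open("fit.py").read()
s=s.replace("(S,(-.055,.338,.014),c1(497,559)),(S,(.055,.338,.014),c1(560,478)),(S,(-.055,-.077,.014)","(S,(.055,.338,.014),c1(497,559)),(S,(.055,-.077,.014)")
i=s.index('for f in(1,-1)'); s=s[:i].replace("obs=[","obs=[")+'''b,res=run(1);print(b.x,res.reshape(-1,2))
tilt=-.07
def beam(y,z): # pointer-down tilt
    return w(b.x,(0,y*np.cos(tilt)-z*np.sin(tilt),.13+y*np.sin(tilt)+z*np.cos(tilt)))
print("dish",beam(-.11,.017),"pointer",beam(.302,0))
for k in range(0,4):
    P=beam(.068+.008*k,.067);print(k,P,"top px",proj(T,P),"scene",proj(S,P))
print(at_z(T,[c2(416,82)],.161),at_z(S,[c1(198,253)],.161))
for s,n in((S,"S"),(T,"T")):
  for m in manip.look_for(s,"poise_top")[:1]:print(n,m["box"])
'''
open("fit2.py","w").write(s)
E
python3 fit2.py
```

```text
[ 0.5508 -0.043   0.0957] [[-0.0214  0.4528]
 [-2.1172 -0.3812]
 [-2.9594  1.4656]
 [-0.9897  0.0025]
 [-1.4714 -0.793 ]
 [-0.0414  0.1522]]
dish (np.float64(0.5611829712666114), np.float64(-0.15100870127779148), np.float64(0.15465208021143437)) pointer (np.float64(0.5220076170230454), np.float64(0.25691648483361923), np.float64(0.10887726010406511))
0 (np.float64(0.5438742765029223), np.float64(0.0292233009378138), np.float64(0.1920798033980175)) top px [[216.6272 167.3371]] scene [[291.6653 259.712 ]]
1 (np.float64(0.5431113829032741), np.float64(0.03716716053088442), np.float64(0.19152026061931726)) top px [[213.0713 167.8277]] scene [[294.9354 261.9537]]
2 (np.float64(0.5423484893036259), np.float64(0.04511102012395505), np.float64(0.190960717840617)) top px [[209.519  168.3182]] scene [[298.2179 264.2032]]
3 (np.float64(0.5415855957039777), np.float64(0.05305487971702567), np.float64(0.19040117506191673)) top px [[205.9704 168.8085]] scene [[301.5126 266.4602]]
[[ 0.5617 -0.1526  0.161 ]] [[ 0.5606 -0.1486  0.161 ]]
S [279.5, 254.6, 23.0, 35.9]
T [209.8, 158.6, 24.3, 28.2]
```

>>> servo_tool --commands '[0,0,-0.012,0,0,0.01646,1,0,0,-0.012,0,0,0.01646,1,0,0,-0.012,0,0,0.01646,1,0,0,-0.012,0,0,0.01646,1,0,0,-0.012,0,0,0.01646,1,0,0,-0.012,0,0,0.01646,1,0,0,-0.012,0,0,0.01646,1,0,0,-0.012,0,0,0.01646,1,0,0,-0.012,0,0,0.01646,1,0,0,-0.012,0,0,0.01646,1,0,0,-0.012,0,0,0.01646,1,0,0,-0.012,0,0,0.01646,1]'

```text
t: 2.75
tcp_pos: [0.1447, 0.6079, 0.3036]
tool_rot: [0.674, 0.738, -0.0, 0.0]
force: [0.2, -0.5, 0.0]
finger_gap: 0.999
gripper_force: 0.0
```

>>> servo_tool --commands '[-0.0544,0.0344,0,0,0,0,1,-0.0544,0.0344,0,0,0,0,1,-0.0544,0.0344,0,0,0,0,1,-0.0544,0.0344,0,0,0,0,1,-0.0544,0.0344,0,0,0,0,1,-0.0544,0.0344,0,0,0,0,1,-0.0544,0.0344,0,0,0,0,1,-0.0544,0.0344,0,0,0,0,1,-0.0544,0.0344,0,0,0,0,1,-0.0544,0.0344,0,0,0,0,1,-0.0544,0.0344,0,0,0,0,1,-0.0544,0.0344,0,0,0,0,1]'

```text
t: 3.75
tcp_pos: [0.3822, 0.3015, 0.3036]
tool_rot: [0.672, 0.74, 0.0, 0.0]
force: [1.3, 0.5, 0.2]
finger_gap: 1.003
gripper_force: 0.0
```

>>> servo_tool --commands '[-0.0544,0.0344,0,0,0,0,1,-0.0544,0.0344,0,0,0,0,1,-0.0544,0.0344,0,0,0,0,1,-0.0544,0.0344,0,0,0,0,1,-0.0544,0.0344,0,0,0,0,1,-0.0544,0.0344,0,0,0,0,1,-0.0626,-0.0128,0,0,0,0,1,-0.0626,-0.0128,0,0,0,0,1,-0.0626,-0.0128,0,0,0,0,1,-0.0626,-0.0128,0,0,0,0,1,-0.0626,-0.0128,0,0,0,0,1,-0.0626,-0.0128,0,0,0,0,1]'

```text
t: 4.75
tcp_pos: [0.4792, -0.0418, 0.3035]
tool_rot: [0.672, 0.74, 0.0, 0.0]
force: [0.2, -0.6, -0.2]
finger_gap: 1.001
gripper_force: 0.0
```

>>> servo_tool --commands '[-0.0626,-0.0128,0,0,0,0,1,-0.0626,-0.0128,0,0,0,0,1,-0.0626,-0.0128,0,0,0,0,1,-0.0626,-0.0128,0,0,0,0,1,-0.0626,-0.0128,0,0,0,0,1,-0.0626,-0.0128,0,0,0,0,1,-0.0626,-0.0128,0,0,0,0,1,-0.0626,-0.0128,0,0,0,0,1,-0.0626,-0.0128,0,0,0,0,1,-0.0626,-0.0128,0,0,0,0,1,0,0,0,0,0,0,1,0,0,0,0,0,0,1]'

```text
t: 5.75
tcp_pos: [0.4454, -0.3597, 0.303]
tool_rot: [0.673, 0.739, 0.0, -0.0]
force: [0.8, 0.7, -0.4]
finger_gap: 1.005
gripper_force: 0.0
```

>>> servo_tool --commands '[0.003,0,0.052,0,0,0,1,0,0,0.052,0,0,0,1,0,0,0.052,0,0,0,1,0,0,0.052,0,0,0,1,0,0,0.052,0,0,0,1,0,0,0.052,0,0,0,1,0,0,0.052,0,0,0,1,0,0,0.052,0,0,0,1,0,0,0.052,0,0,0,1,0,0,0.052,0,0,0,1,0,0,0.03,0,0,0,1,0,0,0,0,0,0,1]'

```text
t: 6.75
tcp_pos: [0.4443, -0.3532, 0.0254]
tool_rot: [0.672, 0.741, 0.001, -0.004]
force: [-0.5, -0.2, 0.2]
finger_gap: 1.002
gripper_force: 0.0
```

>>> servo_tool --commands '[0,0,0,0,0,0,0.3,0,0,0,0,0,0,0.2,0,0,0,0,0,0,-1,0,0,0,0,0,0,-1,0,0,0,0,0,0,-1,0,0,0,0,0,0,-1,0,0,0,0,0,0,-1,0,0,0,0,0,0,-1,0,0,0,0,0,0,-1,0,0,0,0,0,0,-1]' --force 25

```text
t: 7.58
tcp_pos: [0.447, -0.357, 0.0302]
tool_rot: [0.673, 0.74, 0.0, 0.002]
force: [1.0, 2.3, 6.9]
finger_gap: 0.613
gripper_force: 26.4
```

>>> servo_tool --commands '[0,0,-0.01,0,0,0,-1,0,0,-0.03,0,0,0,-1,0,0,-0.05,0,0,0,-1,0,0,-0.05,0,0,0,-1,0,0,-0.05,0,0,0,-1,0,0,-0.05,0,0,0,-1,0,0,-0.05,0,0,0,-1,0,0,-0.05,0,0,0,-1,0,0,-0.05,0,0,0,-1,0,0,-0.03,0,0,0,-1,0,0,0,0,0,0,-1,0,0,0,0,0,0,-1]'

```text
t: 8.58
tcp_pos: [0.4454, -0.3565, 0.2388]
tool_rot: [0.672, 0.74, -0.0, 0.001]
force: [0.4, 0.3, -3.4]
finger_gap: 0.612
gripper_force: 27.2
```

```bash
python3 - <<'E'
from h import *
np.set_printoptions(precision=4,suppress=True)
s=manip.snapshot("top");S=manip.snapshot("scene")
st=manip.sense();print(st["tcp_pos"],st["tool_rot"],st["force"],st["finger_gap"])
for p in(s,S): print([(np.round(m["box"]).tolist(),m["conf"]) for m in manip.look_for(p,"jar")], proj(p,st["tcp_pos"]))
a=s["img"][150:290,250:450];b=S["img"][60:200,100:300]
cv2.imwrite("pics/g1.png",cv2.resize(np.hstack([a,b])[:,:,::-1],None,fx=2,fy=2))
E
```

```text
[ 0.4447 -0.3555  0.2368] [ 0.6724  0.7402  0.0001 -0.0017] [-0.0426 -0.23   -2.917 ] 0.6132956603864592
[([307.0, 190.0, 37.0, 39.0], 0.93)] [[398.0943 203.7441]]
[([145.0, 141.0, 36.0, 42.0], 0.82), ([181.0, 99.0, 28.0, 34.0], 0.61), ([218.0, 176.0, 30.0, 42.0], 0.57)] [[192.6069 121.7332]]
```

View pics/g1.png

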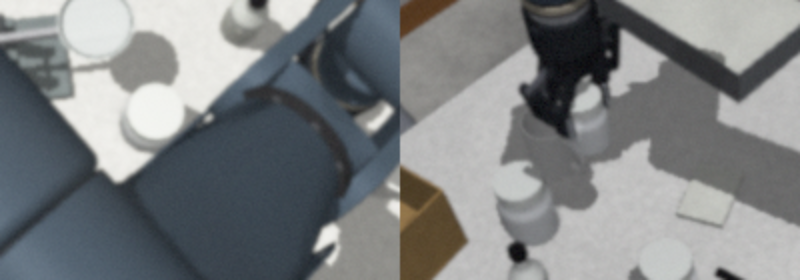

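>>> servo_tool --commands '[0.02,0.014,0,0,0,0,-1,0.0381,0.027,0,0,0,0,-1,0.0381,0.027,0,0,0,0,-1,0.0381,0.027,0,0,0,0,-1,0.0381,0.027,0,0,0,0,-1,0.0381,0.027,0,0,0,0,-1,0.0381,0.027,0,0,0,0,-1,0.0381,0.027,0,0,0,0,-1,0.0381,0.027,0,0,0,0,-1,0.0381,0.027,0,0,0,0,-1,0.0181,0.013,0,0,0,0,-1,0,0,0,0,0,0,-1]'

```text
t: 9.78
tcp_pos: [0.5625, -0.1511, 0.2375]
tool_rot: [0.671, 0.741, 0.0, -0.001]
force: [0.4, -0.8, -3.0]
finger_gap: 0.613
gripper_force: 27.2
```

>>> servo_tool --commands '[0,0,0.01,0,0,0,-1,0,0,0.01,0,0,0,-1,0,0,0.01,0,0,0,-1,0,0,0.01,0,0,0,-1,0,0,0.01,0,0,0,-1,0,0,0.01,0,0,0,-1,0,0,0.01,0,0,0,-1,0,0,0.006,0,0,0,-1,0,0,0,0,0,0,-1,0,0,0,0,0,0,-1]'

```text
t: 10.62
tcp_pos: [0.5618, -0.154, 0.2001]
tool_rot: [0.672, 0.74, -0.0, -0.0]
force: [0.6, -0.3, -2.1]
finger_gap: 0.619
gripper_force: 27.2
```

```bash
python3 - <<'E'
from h import *
np.set_printoptions(precision=4,suppress=True)
s=manip.snapshot("top");S=manip.snapshot("scene")
st=manip.sense();print(st["tcp_pos"],st["tool_rot"],st["force"],st["finger_gap"])
print(proj(S,(.5613,-.151,.161)))
a=s["img"][110:230,230:380];b=S["img"][140:260,150:300]
cv2.imwrite("pics/g2.png",cv2.resize(np.hstack([a,b])[:,:,::-1],None,fx=2.6,fy=2.6,interpolation=cv2.INTER_CUBIC))
E
```

```text
[ 0.5621 -0.154   0.2006] [0.6724 0.7402 0.0001 0.0003] [-1.5963  0.932  -2.0476] 0.6136380035284679
[[223.0084 221.0834]]
```

View pics/g2.png

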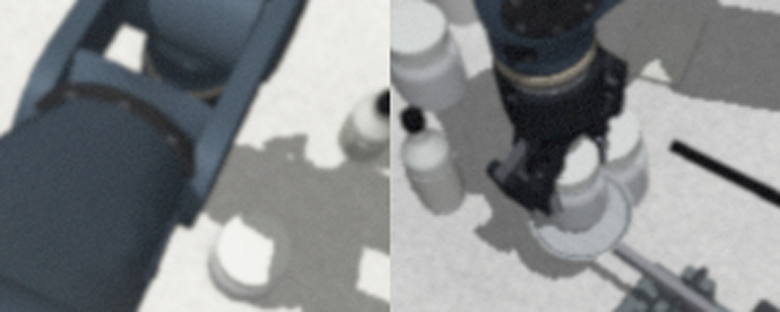

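>>> servo_tool --commands '[0,0,0.004,0,0,0,-1,0,0,0.004,0,0,0,-1,0,0,0.004,0,0,0,-1,0,0,0.004,0,0,0,-1,0,0,0.004,0,0,0,-1,0,0,0.004,0,0,0,-1,0,0,0.004,0,0,0,-1,0,0,0.004,0,0,0,-1,0,0,0.004,0,0,0,-1,0,0,0,0,0,0,-1]'

```text
t: 11.55
tcp_pos: [0.5617, -0.1539, 0.1819]
tool_rot: [0.672, 0.74, -0.0, -0.0]
force: [-0.9, 0.0, -3.0]
finger_gap: 0.614
gripper_force: 27.2
```

>>> servo_tool --commands '[0,0,0.003,0,0,0,-1,0,0,0.003,0,0,0,-1,0,0,0.003,0,0,0,-1,0,0,0,0,0,0,-1]'

```text
t: 11.88
tcp_pos: [0.5619, -0.154, 0.1776]
tool_rot: [0.672, 0.74, 0.0, 0.0]
force: [0.4, -0.2, -2.5]
finger_gap: 0.612
gripper_force: 27.2
```

>>> servo_tool --commands '[0,0,0.003,0,0,0,-1,0,0,0.003,0,0,0,-1,0,0,0.003,0,0,0,-1,0,0,0,0,0,0,-1]'

```text
t: 12.22
tcp_pos: [0.562, -0.1541, 0.1731]
tool_rot: [0.672, 0.74, 0.0, 0.0]
force: [-0.2, -1.3, -0.6]
finger_gap: 0.614
gripper_force: 27.3
```

```bash
python3 - <<'E'
from h import *
np.set_printoptions(precision=4,suppress=True)
s=manip.snapshot("top");S=manip.snapshot("scene")
st=manip.sense();print(st["tcp_pos"],st["tool_rot"],st["force"],st["finger_gap"])
a=S["img"][170:270,190:320];b=S["img"][280:380,330:460]
cv2.imwrite("pics/g3.png",cv2.resize(np.hstack([a,b])[:,:,::-1],None,fx=3,fy=3,interpolation=cv2.INTER_CUBIC))
E
```

```text
[ 0.562  -0.1541  0.1734] [0.6724 0.7402 0.     0.0002] [-0.396  -0.9537 -1.5967] 0.6154336005217748
```

View pics/g3.png

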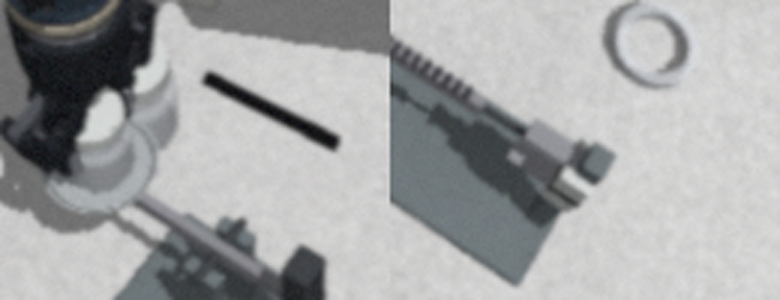

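>>> servo_tool --commands '[0,0,0.003,0,0,0,-1,0,0,0.003,0,0,0,-1,0,0,0,0,0,0,-1,0,0,0,0,0,0,-1]'

```text
t: 12.65
tcp_pos: [0.5621, -0.1545, 0.1708]
tool_rot: [0.672, 0.74, -0.0, 0.001]
force: [-0.8, -2.7, 3.2]
finger_gap: 0.613
gripper_force: 27.6
```

>>> servo_tool --commands '[0,0,0.002,0,0,0,-1,0,0,0,0,0,0,-1,0,0,0,0,0,0,-1]'

```text
t: 12.9
tcp_pos: [0.5623, -0.1551, 0.1704]
tool_rot: [0.672, 0.74, -0.0, 0.001]
force: [-1.6, -4.3, 6.2]
finger_gap: 0.617
gripper_force: 27.8
```

>>> servo_tool --commands '[0,0,-0.001,0,0,0,0.2,0,0,0,0,0,0,0.25,0,0,0,0,0,0,0.3,0,0,0,0,0,0,0.4,0,0,0,0,0,0,0.6,0,0,0,0,0,0,0.8,0,0,0,0,0,0,1,0,0,0,0,0,0,1,0,0,0,0,0,0,1,0,0,0,0,0,0,1]' --force 20

```text
t: 13.73
tcp_pos: [0.5619, -0.1539, 0.1697]
tool_rot: [0.672, 0.74, 0.0, -0.0]
force: [-0.2, -0.1, 0.2]
finger_gap: 0.999
gripper_force: 0.0
```

>>> servo_tool --commands '[0,0,-0.01,0,0,0,1,0,0,-0.02,0,0,0,1,0,0,-0.04,0,0,0,1,0,0,-0.05,0,0,0,1,0,0,-0.05,0,0,0,1,0,0,-0.05,0,0,0,1,0,0,-0.05,0,0,0,1,0.02,0,-0.03,0,0,0,-1,0.04,0,0,0,0,0,-1,0.06,0,0,0,0,0,-1,0.06,0,0,0,0,0,-1,0,0,0,0,0,0,-1]'

```text
t: 14.73
tcp_pos: [0.5519, -0.0596, 0.3211]
tool_rot: [0.671, 0.741, 0.001, -0.001]
force: [0.5, 0.3, 0.8]
finger_gap: 0.299
gripper_force: 0.0
```

```bash
python3 - <<'E'
from h import *
np.set_printoptions(precision=4,suppress=True)
s=manip.snapshot("top");S=manip.snapshot("scene")
st=manip.sense();print(st["tcp_pos"],st["tool_rot"],st["force"],st["finger_gap"])
print([m["box"] for m in manip.look_for(S,"poise_top")],[m["box"] for m in manip.look_for(s,"poise_top")],[m["box"] for m in manip.look_for(S,"jar")])
print(proj(S,[(.5613,-.153,.139+.075),(.5613,-.153,.145)]))
a=S["img"][170:290,190:320];b=S["img"][270:390,300:430]
cv2.imwrite("pics/g4.png",cv2.resize(np.hstack([a,b])[:,:,::-1],None,fx=3,fy=3,interpolation=cv2.INTER_CUBIC))
E
```

```text
[ 0.5532 -0.0635  0.321 ] [0.6715 0.741  0.0002 0.0009] [-0.7369  0.7622  0.1541] 0.11697536665969964
[[281.9, 251.0, 16.4, 38.6]] [] [[206.7, 199.2, 31.8, 29.5], [144.8, 141.1, 34.8, 41.1], [216.8, 179.5, 34.0, 40.1]]
[[219.8671 208.3893]
 [223.0674 223.9954]]
```

View pics/g4.png

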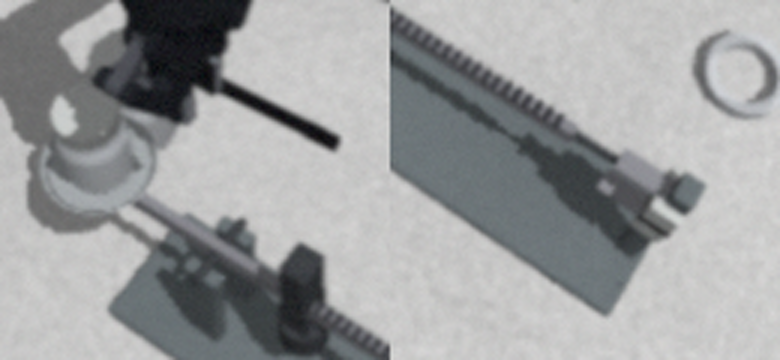

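The jar stands upright in the dish, its lid at scene px (219,210). The pointer is up and the poise tab's top is near scene px (291,254). Next is the poise notch and the approach.

```bash
cat > sc.py <<'E'
from h import *
np.set_printoptions(precision=4,suppress=True)
X=(.5508,-.043,.0957)
c,s_=np.cos(X[2]),np.sin(X[2])
def toS(p): d=np.array(p[:2])-X[:2]; return np.array([c*d[0]+s_*d[1],-s_*d[0]+c*d[1],p[2]])
def W(x,y,z): return np.array([X[0]+c*x-s_*y,X[1]+s_*x+c*y,z])
def beam(y,z,t,x=0): return W(x,y*np.cos(t)-z*np.sin(t),.13+y*np.sin(t)+z*np.cos(t))
E
python3 - <<'E'
from sc import *
st=manip.sense();print("tcp scale",toS(st["tcp_pos"]))
S=manip.snapshot("scene")
for k in range(4): print(k,proj(S,[beam(.068+.008*k,.067,.07),beam(.057+.008*k,.067,.07,-.013),beam(.079+.008*k,.067,.07,.013),beam(.079+.008*k,.067,.07,-.013),beam(.057+.008*k,.067,.07,.013)]).round(1).tolist())
# dark tab pixels
g=S["img"][235:300,270:315].max(2); m=g<55
n,l,stt,cc=cv2.connectedComponentsWithStats(m.astype(np.uint8))
for i in range(1,n):
    if stt[i,4]>30: print(stt[i]+[270,235,0,0,0],cc[i]+[270,235])
E
```

```text
tcp scale [ 0.0006 -0.0225  0.3203]
0 [[288.0, 255.3], [287.1, 247.7], [288.9, 263.0], [296.2, 253.2], [279.8, 257.4]]
1 [[291.3, 257.3], [290.4, 249.7], [292.2, 265.1], [299.5, 255.2], [283.1, 259.4]]
2 [[294.6, 259.4], [293.7, 251.7], [295.6, 267.1], [302.9, 257.3], [286.4, 261.5]]
3 [[298.0, 261.4], [297.0, 253.7], [299.0, 269.2], [306.3, 259.3], [289.7, 263.5]]
[282 261  17  27 255] [288.9882 274.1137]
```

>>> servo_tool --commands '[0.05,0,0,0,0,0,-1,0.05,0,0,0,0,0,-1,0,0,0.05,0,0,0,-1,0,0,0.05,0,0,0,-1,0,0,0.05,0,0,0,-1,0,0,0.05,0,0,0,-1,0,0,0.05,0,0,0,-1,0,0,0.03,0,0,0,-1,0,0,0.02,0,0,0,-1,0,0,0.01,0,0,0,-1,0,0,0,0,0,0,-1,0,0,0,0,0,0,-1]'

```text
t: 16.03
tcp_pos: [0.5492, -0.0151, 0.1653]
tool_rot: [0.673, 0.74, 0.0, 0.001]
force: [0.4, -0.1, -0.1]
finger_gap: -0.003
gripper_force: 0.0
```

>>> servo_tool --commands '[0.008,0,0,0,0,0,-1,0.008,0,0,0,0,0,-1,0.008,0,0,0,0,0,-1,0.006,0,0,0,0,0,-1,0.004,0,0,0,0,0,-1,0,0,0,0,0,0,-1]'

```text
t: 16.53
tcp_pos: [0.5467, 0.003, 0.165]
tool_rot: [0.672, 0.74, 0.0, 0.0]
force: [-0.2, 0.4, -0.4]
finger_gap: -0.006
gripper_force: 0.0
```

```bash
python3 - <<'E'
from sc import *
st=manip.sense();print("tcp scale",toS(st["tcp_pos"]),st["force"],st["finger_gap"],st["t"])
E
```

```text
tcp scale [0.0004 0.0462 0.165 ] [-0.2024  0.3836 -0.3958] -0.006184272924978422 16.5333
```

>>> servo_tool --commands '[0.004,0,0,0,0,0,-1,0.003,0,0,0,0,0,-1,0,0,0,0,0,0,-1]'

```text
t: 16.78
tcp_pos: [0.5465, 0.0059, 0.1649]
tool_rot: [0.672, 0.74, 0.0, 0.0]
force: [-1.0, 0.2, -0.1]
finger_gap: 0.0
gripper_force: 0.0
```

>>> servo_tool --commands '[0.004,0,0,0,0,0,-1,0,0,0,0,0,0,-1]'

```text
t: 16.95
tcp_pos: [0.5464, 0.0073, 0.1646]
tool_rot: [0.672, 0.74, -0.0, 0.0]
force: [0.1, -2.0, -0.2]
finger_gap: 0.002
gripper_force: 1.5
```

>>> servo_tool --commands '[0.004,0,0,0,0,0,-1,0,0,0,0,0,0,-1]'

```text
t: 17.12
tcp_pos: [0.5462, 0.0089, 0.1643]
tool_rot: [0.672, 0.74, -0.001, 0.0]
force: [0.3, -4.3, -2.7]
finger_gap: 0.001
gripper_force: 2.2
```

>>> servo_tool --commands '[0.004,0,0,0,0,0,-1,0,0,0,0,0,0,-1]'

```text
t: 17.28
tcp_pos: [0.546, 0.0116, 0.1646]
tool_rot: [0.673, 0.74, -0.0, -0.0]
force: [0.3, -2.5, -1.2]
finger_gap: 0.001
gripper_force: 1.1
```

>>> servo_tool --commands '[0.004,0,0,0,0,0,-1,0,0,0,0,0,0,-1]'

```text
t: 17.45
tcp_pos: [0.5456, 0.0144, 0.1649]
tool_rot: [0.673, 0.74, 0.0, -0.0]
force: [1.1, -0.8, 0.4]
finger_gap: 0.001
gripper_force: 0.4
```

>>> servo_tool --commands '[0.004,0,0,0,0,0,-1,0,0,0,0,0,0,-1]'

```text
t: 17.62
tcp_pos: [0.5455, 0.0156, 0.1647]
tool_rot: [0.672, 0.74, -0.0, 0.0]
force: [-0.2, -4.4, -2.6]
finger_gap: -0.002
gripper_force: 2.0
```

>>> servo_tool --commands '[0.004,0,0,0,0,0,-1,0,0,0,0,0,0,-1]'

```text
t: 17.78
tcp_pos: [0.5453, 0.0175, 0.1645]
tool_rot: [0.672, 0.74, -0.0, 0.0]
force: [0.4, -4.0, -1.1]
finger_gap: -0.0
gripper_force: 1.7
```

>>> servo_tool --commands '[0.004,0,0,0,0,0,-1,0,0,0,0,0,0,-1]'

```text
t: 17.95
tcp_pos: [0.545, 0.0204, 0.1649]
tool_rot: [0.673, 0.74, 0.0, -0.0]
force: [-0.4, -0.5, 0.9]
finger_gap: 0.001
gripper_force: 0.4
```

>>> servo_tool --commands '[-0.01,0,0,0,0,0,-1,-0.01,0,0,0,0,0,-1,-0.01,0,0,0,0,0,-1,0,0,0,0,0,0,-1,0,0,0,0,0,0,-1,0,0,0,0,0,0,-1,0,0,0,0,0,0,-1,0,0,0,0,0,0,-1,0,0,0,0,0,0,-1,0,0,0,0,0,0,-1,0,0,0,0,0,0,-1,0,0,0,0,0,0,-1]'

```text
t: 18.95
tcp_pos: [0.5466, 0.0049, 0.1648]
tool_rot: [0.672, 0.74, -0.0, -0.0]
force: [0.5, -0.6, 0.2]
finger_gap: 0.001
gripper_force: 0.0
```

```bash
cat > look.py <<'E'
import sys
from sc import *
S=manip.snapshot("scene");n=sys.argv[1]
np.save(f"pics/{n}.npy",S["img"])
for y in(.302,):
  for t in(-.07,0,.07): print(t,proj(S,[beam(.302,0,t),beam(.302,.003,t),W(0,.323,.13),W(0,.323,.179)]).round(1).tolist())
b=S["img"][310:355,355:410]; a=cv2.imread("pics/scene0.png")[310:355,355:410,::-1]
cv2.imwrite(f"pics/{n}.png",cv2.resize(np.hstack([a,b])[:,:,::-1],None,fx=7,fy=7,interpolation=cv2.INTER_CUBIC))
E
python3 look.py p1
```

```text
-0.07 [[381.3, 334.9], [381.8, 334.6], [393.2, 338.5], [400.0, 332.6]]
0 [[384.2, 332.6], [384.5, 332.2], [393.2, 338.5], [400.0, 332.6]]
0.07 [[386.5, 329.8], [386.7, 329.3], [393.2, 338.5], [400.0, 332.6]]
```

View pics/p1.png

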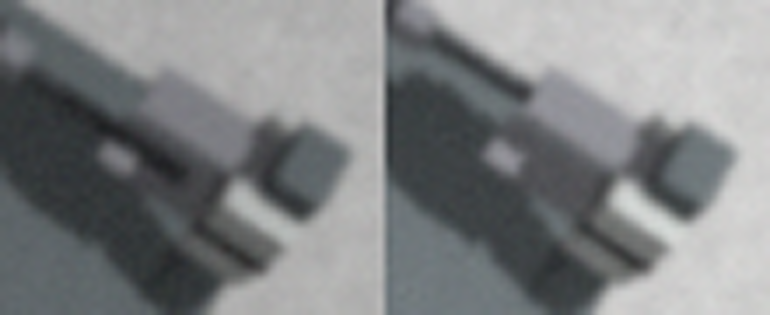

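The left half is the start (pointer down). In the right half the beam end is still at its upper stop: the collar is at (359,312.6), as in the earlier picture. I'll build a numeric tracker from these two references.

```bash
cat > tilt.py <<'E'
from sc import *
D=cv2.cvtColor(cv2.imread("pics/scene0.png"),cv2.COLOR_BGR2GRAY).astype(np.float32)
U=cv2.cvtColor(np.load("pics/p1.npy"),cv2.COLOR_RGB2GRAY).astype(np.float32)
f=6
def up(i,x,y,w,h): return cv2.resize(i[y:y+h,x:x+w],None,fx=f,fy=f,interpolation=cv2.INTER_CUBIC)
def loc(img,ref,cx,cy,r=5):
    t=up(ref,cx-r,cy-r,2*r,2*r);R=r+8
    m=cv2.matchTemplate(up(img,cx-R,cy-R,2*R,2*R),t,cv2.TM_CCOEFF_NORMED);_,v,_,p=cv2.minMaxLoc(m)
    return np.array(p)/f+cx-R+r-[0,0],v
def read(img):
    u0=np.array([359,313]);d0=np.array([358,317])
    dU,_=loc(D,U,*u0); v=dU-u0
    a,ca=loc(img,U,*u0); b,cb=loc(img,D,*d0)
    g=lambda p:float((p-u0)@v/(v@v))
    e=float(1+(b-d0)@v/(v@v))
    return v,21-42*g(a),ca,21-42*e,cb
if __name__=="__main__":
    I=cv2.cvtColor(manip.snapshot("scene")["img"],cv2.COLOR_RGB2GRAY).astype(np.float32)
    print("U",read(U));print("D",read(D));print("now",read(I))
    S=manip.snapshot("scene")
    print(proj(S,[beam(.25,.009,.07),beam(.25,.009,-.07)]))
    st=manip.sense();print(st["t"],toS(st["tcp_pos"]))
E
python3 tilt.py
```

```text
U (array([-4.8333, 53.1667]), -15.040700960994897, 0.9986886382102966, -54.001695873374786, 0.7481529116630554)
D (array([-4.8333, 53.1667]), -21.0, 0.9044718146324158, -53.12323346523459, 0.9978765845298767)
now (array([-4.8333, 53.1667]), -15.040700960994897, 0.9977391362190247, -54.001695873374786, 0.7425776720046997)
[[364.0793 314.1895]
 [361.1825 319.2993]]
19.1 [0.0004 0.048  0.1648]
```

```bash
sed -i 's|return np.array(p)/f+cx-R+r-\[0,0\],v|return np.array(p)/f+[cx-R+r,cy-R+r],v|' tilt.py; python3 tilt.py
```

```text
U (array([-4.8333,  7.1667]), 21.0, 0.9986886382102966, -28.65055762081778, 0.7481529116630554)
D (array([-4.8333,  7.1667]), -21.0, 0.9044718146324158, -21.0, 0.9978765845298767)
now (array([-4.8333,  7.1667]), 21.0, 0.9976997375488281, -28.65055762081778, 0.743956983089447)
[[364.0793 314.1895]
 [361.1825 319.2993]]
19.2 [0.0004 0.048  0.1648]
```

```bash
cat > tilt.py <<'E'
from sc import *
gray=lambda i:cv2.GaussianBlur(cv2.cvtColor(i,cv2.COLOR_RGB2GRAY).astype(np.float32),(0,0),.7)
D=gray(np.ascontiguousarray(cv2.imread("pics/scene0.png")[:,:,::-1]));U=gray(np.load("pics/p1.npy"))
ys=np.linspace(.215,.275,61);zs=np.linspace(-.004,.02,17)   # strip along outer beam incl. collar
def samp(I,S,t):
    P=proj(S,[beam(y,z,t) for z in zs for y in ys]).astype(np.float32).reshape(len(zs),len(ys),2)
    return cv2.remap(I,P[...,0],P[...,1],cv2.INTER_CUBIC).ravel()
ncc=lambda a,b:np.corrcoef(a,b)[0,1]
def read(I,S):
    ts=np.linspace(-.09,.09,73);out=[]
    for R,t0 in((U,.07),(D,-.07)):
        r=samp(R,S,t0);c=[ncc(samp(I,S,t),r) for t in ts];i=int(np.argmax(c));out+=[round(1000*.302*ts[i],1),round(c[i],3)]
    return out
if __name__=="__main__":
    S=manip.snapshot("scene");I=gray(S["img"])
    print("U",read(U,S),"D",read(D,S),"now mm,ncc (up ref),(down ref)",read(I,S))
    st=manip.sense();print(st["t"],toS(st["tcp_pos"]))
E
python3 tilt.py
```

```text
U [np.float64(21.1), np.float64(1.0), np.float64(15.1), np.float64(0.697)] D [np.float64(21.1), np.float64(0.893), np.float64(-21.1), np.float64(1.0)] now mm,ncc (up ref),(down ref) [np.float64(21.1), np.float64(1.0), np.float64(15.1), np.float64(0.695)]
19.25 [0.0004 0.048  0.1648]
```

```bash
cat > tilt.py <<'E'
from sc import *
gray=lambda i:cv2.cvtColor(i,cv2.COLOR_RGB2GRAY).astype(np.float32)
D=gray(np.ascontiguousarray(cv2.imread("pics/scene0.png")[:,:,::-1]));U=gray(np.load("pics/p1.npy"))
# pointer centre line seen at stops (px), column 364..373; row as function of column
cols=np.arange(364,373)
lu=lambda c:315+(c-362.9)*(7.9/12.1); ld=lambda c:322.1+(c-360.7)*(11.5/20)
def score(I):
    out=[]
    for f in np.linspace(-.3,1.3,81): # 0 down,1 up
        r=ld(cols)*(1-f)+lu(cols)*f
        g=lambda d:cv2.remap(I,cols.astype(np.float32)[None],(r+d).astype(np.float32)[None],cv2.INTER_LINEAR).mean()
        out.append((min(g(-2.5),g(2.5))-g(0),f))
    return out
def read(I):
    o=score(I);b=sorted(o,reverse=True)[0];F=[round(x[0]) for x in o][::4];return round(b[1],2),round(b[0],1),F
if __name__=="__main__":
    S=manip.snapshot("scene");I=gray(S["img"])
    for n,i in(("D",D),("U",U),("now",I)): print(n,read(i))
    st=manip.sense();print(st["t"],toS(st["tcp_pos"]))
E
python3 tilt.py
```

```text
D (np.float64(-0.06), np.float32(31.9), [-23, -4, 16, 32, 22, 3, -16, -33, -43, -42, -34, -23, -11, -3, -1, 0, -3, -10, -22, -37, -50])
U (np.float64(0.86), np.float32(40.7), [-9, 5, 19, 17, 9, -5, -19, -28, -31, -27, -39, -38, -19, 13, 39, 38, 18, -16, -53, -83, -95])
now (np.float64(0.84), np.float32(39.4), [-9, 4, 19, 17, 9, -5, -19, -29, -31, -27, -38, -36, -17, 13, 39, 35, 15, -16, -51, -80, -93])
19.3 [0.0004 0.048  0.1648]
```

>>> servo_tool --commands '[0.01,0,0,0,0,0,-1,0.01,0,0,0,0,0,-1,0.01,0,0,0,0,0,-1,0.005,0,0,0,0,0,-1,0.004,0,0,0,0,0,-1,0.004,0,0,0,0,0,-1,0.004,0,0,0,0,0,-1,0,0,0,0,0,0,-1]'

```text
t: 19.97
tcp_pos: [0.5442, 0.0281, 0.1645]
tool_rot: [0.672, 0.74, -0.0, -0.0]
force: [-0.6, -0.9, -0.7]
finger_gap: -0.003
gripper_force: 0.6
```

>>> servo_tool --commands '[-0.01,0,0,0,0,0,-1,-0.01,0,0,0,0,0,-1,0,0,0,0,0,0,-1,0,0,0,0,0,0,-1,0,0,0,0,0,0,-1,0,0,0,0,0,0,-1,0,0,0,0,0,0,-1,0,0,0,0,0,0,-1]'

```text
t: 20.63
tcp_pos: [0.5453, 0.0184, 0.1648]
tool_rot: [0.672, 0.74, 0.0, -0.0]
force: [-0.4, -0.7, 0.4]
finger_gap: 0.001
gripper_force: 0.0
```

```bash
python3 tilt.py | tail -2
```

```text
now (np.float64(0.84), np.float32(39.5), [-9, 5, 18, 17, 9, -5, -19, -29, -31, -28, -38, -37, -18, 13, 39, 36, 16, -16, -52, -81, -94])
20.6833 [0.0004 0.0616 0.1648]
```

>>> servo_tool --commands '[0.01,0,0,0,0,0,-1,0.01,0,0,0,0,0,-1,0.004,0,0,0,0,0,-1,0.004,0,0,0,0,0,-1,0.004,0,0,0,0,0,-1,0.004,0,0,0,0,0,-1,0,0,0,0,0,0,-1,-0.01,0,0,0,0,0,-1,-0.01,0,0,0,0,0,-1,0,0,0,0,0,0,-1,0,0,0,0,0,0,-1,0,0,0,0,0,0,-1]'

```text
t: 21.68
tcp_pos: [0.5445, 0.0261, 0.1649]
tool_rot: [0.673, 0.74, 0.0, -0.0]
force: [0.5, -0.1, -0.9]
finger_gap: 0.003
gripper_force: 0.0
```

>>> servo_tool --commands '[0,0,0,0,0,0,-1,0,0,0,0,0,0,-1,0,0,0,0,0,0,-1]'

```text
t: 21.93
tcp_pos: [0.5445, 0.0263, 0.1648]
tool_rot: [0.672, 0.74, 0.0, -0.0]
force: [0.6, 0.8, -0.5]
finger_gap: 0.002
gripper_force: 0.0
```

```bash
python3 tilt.py | tail -2
```

```text
now (np.float64(0.84), np.float32(38.9), [-10, 3, 18, 17, 10, -4, -19, -29, -31, -27, -38, -35, -18, 13, 38, 35, 16, -16, -51, -80, -93])
21.9833 [0.0003 0.0696 0.1648]
```

>>> servo_tool --commands '[0.01,0,0,0,0,0,-1,0.01,0,0,0,0,0,-1,0.004,0,0,0,0,0,-1,0.004,0,0,0,0,0,-1,0.004,0,0,0,0,0,-1,0.004,0,0,0,0,0,-1,0.004,0,0,0,0,0,-1,0.004,0,0,0,0,0,-1,0.004,0,0,0,0,0,-1,0.004,0,0,0,0,0,-1,0,0,0,0,0,0,-1,-0.01,0,0,0,0,0,-1]'

```text
t: 22.98
tcp_pos: [0.5422, 0.0484, 0.165]
tool_rot: [0.672, 0.74, 0.0, -0.001]
force: [0.1, -1.0, -0.1]
finger_gap: 0.002
gripper_force: 0.0
```

>>> servo_tool --commands '[-0.01,0,0,0,0,0,-1,0,0,0,0,0,0,-1,0,0,0,0,0,0,-1,0,0,0,0,0,0,-1,0,0,0,0,0,0,-1,0,0,0,0,0,0,-1,0,0,0,0,0,0,-1]'

```text
t: 23.57
tcp_pos: [0.543, 0.0423, 0.1648]
tool_rot: [0.672, 0.74, 0.0, -0.0]
force: [0.4, -0.0, -0.6]
finger_gap: -0.001
gripper_force: 0.0
```

```bash
python3 tilt.py | tail -2
```

```text
now (np.float64(0.74), np.float32(36.7), [-9, 4, 18, 17, 9, -4, -18, -28, -29, -36, -30, -11, 15, 37, 29, 9, -17, -43, -63, -76, -80])
23.6167 [0.0004 0.0856 0.1648]
```

>>> servo_tool --commands '[0.01,0,0,0,0,0,-1,0.01,0,0,0,0,0,-1,0.004,0,0,0,0,0,-1,0.004,0,0,0,0,0,-1,0.004,0,0,0,0,0,-1,0.004,0,0,0,0,0,-1,0,0,0,0,0,0,-1,-0.01,0,0,0,0,0,-1,-0.01,0,0,0,0,0,-1,0,0,0,0,0,0,-1,0,0,0,0,0,0,-1,0,0,0,0,0,0,-1]'

```text
t: 24.62
tcp_pos: [0.5423, 0.05, 0.1649]
tool_rot: [0.673, 0.74, 0.0, -0.0]
force: [-0.3, -0.6, -0.1]
finger_gap: 0.002
gripper_force: 0.0
```

>>> servo_tool --commands '[0,0,0,0,0,0,-1,0,0,0,0,0,0,-1,0,0,0,0,0,0,-1,0,0,0,0,0,0,-1,0,0,0,0,0,0,-1,0,0,0,0,0,0,-1,0,0,0,0,0,0,-1,0,0,0,0,0,0,-1]'

```text
t: 25.28
tcp_pos: [0.5422, 0.0501, 0.1648]
tool_rot: [0.672, 0.74, -0.0, -0.0]
force: [0.4, -1.1, -0.0]
finger_gap: 0.0
gripper_force: 0.0
```

```bash
python3 tilt.py | tail -2;python3 tilt.py | tail -2
```

```text
now (np.float64(0.6), np.float32(32.2), [-9, 4, 16, 17, 9, -4, -17, -31, -29, -14, 8, 29, 28, 13, -10, -30, -42, -49, -55, -61, -67])
25.3333 [0.0003 0.0935 0.1648]
now (np.float64(0.62), np.float32(32.0), [-9, 4, 15, 17, 9, -4, -17, -30, -30, -15, 8, 29, 29, 14, -9, -30, -43, -49, -54, -60, -66])
25.3833 [0.0003 0.0935 0.1648]
```

>>> servo_tool --commands '[0.01,0,0,0,0,0,-1,0.01,0,0,0,0,0,-1,0.004,0,0,0,0,0,-1,0.004,0,0,0,0,0,-1,0.004,0,0,0,0,0,-1,0.004,0,0,0,0,0,-1,0,0,0,0,0,0,-1,-0.01,0,0,0,0,0,-1,-0.01,0,0,0,0,0,-1,0,0,0,0,0,0,-1,0,0,0,0,0,0,-1,0,0,0,0,0,0,-1]'

```text
t: 26.38
tcp_pos: [0.5415, 0.0581, 0.1649]
tool_rot: [0.673, 0.74, 0.0, -0.0]
force: [-0.3, 0.4, 0.3]
finger_gap: -0.001
gripper_force: 0.0
```

>>> servo_tool --commands '[0,0,0,0,0,0,-1,0,0,0,0,0,0,-1,0,0,0,0,0,0,-1,0,0,0,0,0,0,-1,0,0,0,0,0,0,-1,0,0,0,0,0,0,-1,0,0,0,0,0,0,-1,0,0,0,0,0,0,-1]'

```text
t: 27.05
tcp_pos: [0.5415, 0.0581, 0.1648]
tool_rot: [0.672, 0.74, -0.0, -0.0]
force: [0.2, -0.0, -0.7]
finger_gap: -0.003
gripper_force: 0.0
```

```bash
python3 tilt.py | tail -2;python3 look.py p2; python3 - <<'E'
import numpy as np,cv2
I=np.load("pics/p2.npy")
cv2.imwrite("pics/p3.png",cv2.resize(np.hstack([I[170:290,190:320],I[270:390,300:430]])[:,:,::-1],None,fx=3,fy=3,interpolation=cv2.INTER_CUBIC))
E
```

```text
now (np.float64(0.48), np.float32(21.9), [-9, 1, 7, 6, -4, -17, -22, -15, 3, 17, 22, 14, -4, -24, -37, -41, -39, -36, -40, -49, -59])
27.1 [0.0004 0.1015 0.1648]
-0.07 [[381.3, 334.9], [381.8, 334.6], [393.2, 338.5], [400.0, 332.6]]
0 [[384.2, 332.6], [384.5, 332.2], [393.2, 338.5], [400.0, 332.6]]
0.07 [[386.5, 329.8], [386.7, 329.3], [393.2, 338.5], [400.0, 332.6]]
```

View pics/p2.png

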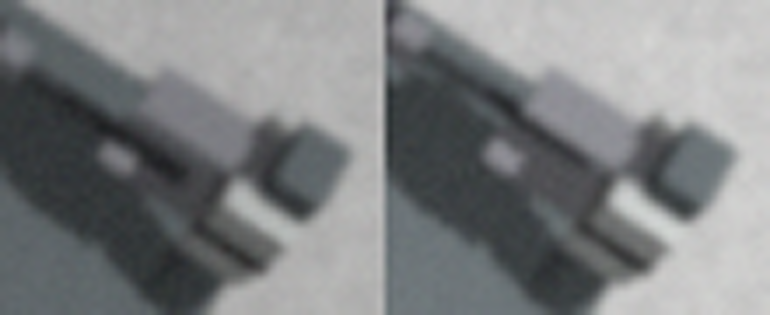

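View pics/p3.png

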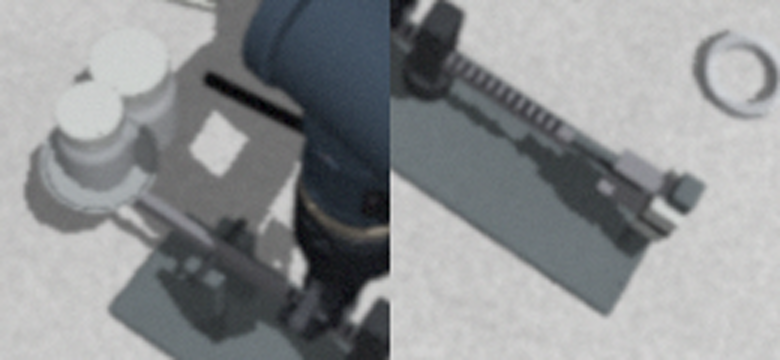

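The right half shows the pointer a little above mid-travel, and the jar still stands in the dish. I'll refine the reading by mapping pixel rows to tilt with the camera model.

```bash
cat > t2.py <<'E'
from tilt import *
S=manip.snapshot("scene");I=gray(S["img"])
ys=np.linspace(.235,.3,60)
def rows(t,p=(0,0)):
    P=proj(S,[beam(y,0.0,t) for y in ys])+p;return np.interp(cols,P[:,0],P[:,1])
def val(J,r):
    g=lambda d:cv2.remap(J,cols.astype(np.float32)[None],(r+d).astype(np.float32)[None],cv2.INTER_LINEAR)[0]
    return float((np.minimum(g(-2.5),g(2.5))-g(0)).mean())
ts=np.linspace(-.1,.1,201)
def best(J,dy):
    v=np.array([val(J,rows(t,(0,dy))) for t in ts]);
    pk=[i for i in range(1,200) if v[i]>v[i-1] and v[i]>=v[i+1] and v[i]>10]
    return [(round(302*ts[i],1),round(v[i])) for i in pk]
for dy in np.arange(-3,3.1,.5): print(dy,"D",best(D,dy),"U",best(U,dy),"now",best(I,dy))
for n,J in(("D",D),("U",U),("now",I)): print(n,J[308:334,368].astype(int).tolist())
print("model rows col368",[rows(t)[4].round(2) for t in(-.07,-.035,0,.035,.07)])
E
python3 t2.py
```

```text
-3.0 D [] U [(np.float64(-2.1), 41)] now [(np.float64(-19.0), 21)]
-2.5 D [] U [(np.float64(0.6), 41)] now [(np.float64(-16.0), 21)]
-2.0 D [] U [(np.float64(3.6), 41)] now [(np.float64(-13.0), 21)]
-1.5 D [] U [(np.float64(6.3), 41)] now [(np.float64(-10.3), 21)]
-1.0 D [] U [(np.float64(9.4), 41)] now [(np.float64(-7.2), 21)]
-0.5 D [(np.float64(-27.5), 20)] U [(np.float64(12.1), 41)] now [(np.float64(-4.5), 21)]
0.0 D [(np.float64(-25.1), 20), (np.float64(-24.2), 20)] U [(np.float64(14.8), 41)] now [(np.float64(-1.5), 21)]
0.5 D [(np.float64(-21.7), 21)] U [(np.float64(17.8), 41)] now [(np.float64(1.2), 21)]
1.0 D [(np.float64(-19.6), 21), (np.float64(-18.7), 21)] U [(np.float64(20.5), 41)] now [(np.float64(4.2), 21)]
1.5 D [(np.float64(-16.0), 21)] U [(np.float64(23.6), 41)] now [(np.float64(6.6), 21)]
2.0 D [(np.float64(-13.9), 21), (np.float64(-13.0), 21)] U [(np.float64(26.3), 40)] now [(np.float64(9.4), 21), (np.float64(10.0), 21)]
2.5 D [(np.float64(-10.3), 21)] U [(np.float64(29.0), 40)] now [(np.float64(12.4), 21)]
3.0 D [(np.float64(-8.2), 21), (np.float64(-7.2), 21)] U [] now [(np.float64(15.1), 21), (np.float64(15.7), 21)]
D [170, 171, 174, 177, 172, 169, 172, 166, 152, 121, 103, 99, 95, 98, 97, 93, 78, 58, 39, 41, 43, 52, 55, 62, 66, 57]
U [201, 203, 204, 204, 200, 199, 197, 192, 175, 134, 86, 66, 75, 95, 108, 113, 111, 100, 80, 69, 63, 66, 65, 75, 80, 70]
now [197, 200, 198, 199, 197, 194, 194, 190, 172, 142, 120, 106, 94, 76, 63, 64, 85, 88, 78, 68, 62, 62, 64, 72, 76, 67]
model rows col368 [np.float64(325.73), np.float64(323.9), np.float64(322.08), np.float64(320.26), np.float64(318.43)]
```

```bash
python3 - <<'E'
from tilt import *
S=manip.snapshot("scene");I=gray(S["img"])
q=lambda y,z,t:proj(S,beam(y,z,t))[0]
def ecc(A,B,x,y,w,h):
    W_=np.eye(2,3,dtype=np.float32)
    cc,W_=cv2.findTransformECC(A[y:y+h,x:x+w],B[y:y+h,x:x+w],W_,cv2.MOTION_TRANSLATION,(3,200,1e-6),None,3);return W_[:,2],cc
for name,(x,y,w,h),(yy,zz) in(("lid",(203,194,28,24),(-.11,.09)),("dishjar",(200,192,44,52),(-.11,.04)),("dishfront",(203,222,36,20),(-.12,.02))):
    d,cc=ecc(U,I,x,y,w,h)
    full=q(yy,zz,0)-q(yy,zz,.07)
    print(name,d,round(cc,3),"model to level",full,"-> pointer mm",21*(1-d@full/(full@full)), "vertical only",21*(1-d[1]/full[1]))
st=manip.sense();print(st["t"])
E
```

```text
lid [ 0.8165 -0.812 ] 0.393 model to level [ 1.8275 -0.4768] -> pointer mm 9.935802726115412 vertical only -14.760247823093362
dishjar [ 1.583  -0.3201] 0.678 model to level [ 0.5397 -1.1274] -> pointer mm 4.66582143674046 vertical only 15.038421794981732
dishfront [ 0.7574 -1.2387] 0.79 model to level [-0.0125 -1.5483] -> pointer mm 4.283547699204428 vertical only 4.199401566438189
27.25
```

```bash
python3 -c "
from station import manip
print(manip.sign_off())"
```

```text
the job is handed in; nothing more can be done
None
```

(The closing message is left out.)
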